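Put away a pile of lab supplies

ROBOT

A 6-joint arm with a two-finger parallel gripper is mounted at the origin on a cart in front of the work surface, level with it; the furniture and walls round the work are solid. World frame = base frame: x ahead of the robot, y to its left, z up, the work surface at z = 0. Lengths are in m, angles in rad, forces in N, time in s.
With the tool pointing down it reaches from about 0.35 to 0.875 m from the base axis. Payload 4.2 kg.
Tool frame: the origin (TCP) lies on the mounting face of the last link; the fingertips stand 182 mm ahead of it and the grasp point (between the pads) lies 164 mm ahead of it (bot.nose_length is the distance from the TCP to the fingertips, in m); y points along the fingers, x is the direction in which the jaws open and shut, and the axes are right-handed (so a half turn about y gives the same grasp; the last joint's range is limited). The gripper opens to 87 mm and grips with 3 to 60 N. Pads are 19 mm wide; open, the fingers measure 117 mm over their backs; the gripper's body (75 mm by 190 mm) begins 51 mm behind the grasp point.
Start: joints at [-0.946, 0.385, 0.008, 0, -1.194, -0.259], TCP at [0.224, -0.584, 0.405] pointing down, gripper open.
Joint ranges: [-3.14, 3.14], [-1.21, 2.06], [-1.07, 1.41], [-3.16, 2.05], [-2.99, -0.16], [-3.1, 3.1]. Speed limits (rad/s): [2.79, 2.79, 3.14, 3.14, 3.14, 3.14].

INTERFACE

Orientations are given as [roll, pitch, yaw] about the fixed x, y, z axes, in that order (R = Rz(yaw) Ry(pitch) Rx(roll)).
In Python, from rig import bot gives the robot as it stands. The module is installed in compiled form; this text tells all that it offers.
- The arm moves only by the tool carry_out, never from a script. Its argument "moves" is a list of rows, each a list of 7 numbers: the turn, a rotation vector about the tool's x, y, z scaled (see below), then the shift along the tool's x, y, z scaled (see below), then the closure, from 0 (fully open) to 1 (shut). A call has 1 to 8 rows; each row is the pose to reach, as a shift and turn from the pose measured when the call began, along the tool's axes at that moment, turning the shorter way round; what a row does not reach only later rows make up. The controller multiplies each number of a shift by 0.12 m and each number of a turn by pi rad. A row lasts 1/10 s, in which the tool goes at most 50 mm and 8.59 degrees, less where a joint would pass 70% of its speed; a pose out of reach is approached as far as the arm can. A call with a number of a shift or a turn outside -1 to 1 is refused whole. A call with a gripper value outside its range is refused whole. The fingers move at their own pace and stop on an object; "grip_force" is the grip in N (left out, the last holds). Time passes only in rows, so rows that repeat a pose let the fingers close. It gives the time, the measured TCP pose, the force and the opening at its end, in the units of the state.
- bot.sense(): the state, without advancing time (a new reading comes with each control period).
- bot.grab_frame(name): name is "side" or "top"; returns a dict with "image" (420x560x3 uint8, blue, green, red), "fx", "fy", "cx", "cy" (pixels), "extrinsics" (4x4, takes a point from world to camera coordinates). Camera axes: x right, y down, z forward; pixel columns grow to the right and rows downward; lengths in m; the calibration is good to about 2 mm. A picture is of the moment at which its call begins. There is no depth.
- bot.sign_off(): hands the job in, once; it reports no verdict.
The state is a dict: "time": time; "qpos": joint angles; "qvel": joint speeds; "joint_efforts": joint torques, N m; "position": TCP position; "ee_rot": TCP orientation; "contact_force": force on the tool from outside, world axes, zero at the start; "wrist_torque": the same for the moment, N m; "gripper_width": opening from 0.0 (shut) to 1.0 (fully open).
Only numpy, scipy, OpenCV 4.12 (cv2) and the standard library are available. Lean on these libraries where they do the work, as an engineer would, in place of code of your own. Each camera call takes 0.05 s, during which the arm holds its last target. There are 200 camera calls.

TASK

Take the pile of lab supplies apart from the top down, one thing at a time, and set each straight into its own holder: the lidded jar upright in the small round holder, the stack of glass slides flat and lengthways between the two end stops of the slide rest, the petri dish flat in the large round holder, and last the carton flat inside the rectangular tray. Set each thing down well centred and squared up, do not drop it, and leave the beaker and the amber dropper bottle standing where they are.

Things in the scene. Friction and masses are not known exactly. Their poses are not given: they have to be found in the camera images.
- jar_center (a point): Lidded translucent specimen jar, round, 48 mm high; body 40 mm across up to 36 mm, lid 43 mm across above that; weighs 40 to 70 g. Stands upright on the stack of slides, the top of the pile. Point: its centre, 24 mm above its underside; z is up along the jar.
- slides_center (a point): Stack of glass slides, bonded into one solid block 26 mm wide (x), 76 mm long (y), 9 mm thick (z); 40 to 70 g. Lies flat on the petri dish, under the jar, so that its ends stick out; turned up to 0.5 rad from the dish. Point: its centre, 4.5 mm above its underside.
- dish_center (a point): Round clear petri dish with a tan filling, lid fixed on: 64 mm across (the lid rim from 4 mm to 15 mm height; below it 59 mm), 15 mm high; 48 to 84 g. Lies flat on the carton, under the slides. Point: its centre, 7.5 mm above its underside; z is up.
- carton_center (a point): Tan cardboard carton, 68 mm (x) by 112 mm (y) by 34 mm high (z), closed and rigid; 95 to 170 g. The bottom of the pile, lying flat on the worktop. Point: its centre, 17 mm above its underside.
- jar_holder_floor (a point): Small round holder for the jar, white with a dark pad, fixed to the worktop: a pocket 60 mm across inside with a rim 4 mm thick that rises 5 mm above the pocket floor. Point: centre of the pocket floor, 4 mm above the worktop; z is up.
- dish_holder_floor (a point): Large round holder for the petri dish, white with a dark pad, fixed: a pocket 82 mm across inside with a rim 4 mm thick that rises 3 mm above the pocket floor. Point: centre of the pocket floor, 4 mm above the worktop; z is up.
- carton_tray_floor (a point): Rectangular tray for the carton, white with a dark pad, fixed: inside 84 mm (x) by 128 mm (y), rim 4 mm thick that rises 6 mm above the tray floor. Point: centre of the tray floor, 4 mm above the worktop; the carton's long side goes along y.
- slide_rest_floor (a point): Narrow slide rest, white with a dark pad, fixed: a plate 42 mm wide (x) with open long sides and an upstand at each end, 94 mm apart inside (along y), 8 mm above the plate. Point: centre of the plate's top, 4 mm above the worktop; the slides' long side goes along y.
- beaker: Small clear glass beaker, on the left beyond the holders, the one nearest the robot, 46 mm across, 58 mm high, a bystander to be left alone. Origin: centre of its underside.
- dropper_bottle: Amber dropper bottle with a black cap, on the right, 34 mm across, 70 mm high, a bystander to be left alone. Origin: centre of its underside.
Mind the look-alikes: they are no part of the job. What is shaped like the part that bears slide_rest_floor but blue, green or red is not meant.

How it is judged:
On the way, in this order (a step that is already met when the one before it is completed fails the run):
1. the jar rests in the small round holder (horizontal distance between jar_center and jar_holder_floor below 0.013 m and z of jar_center in the frame of jar_holder_floor between 0.02 and 0.028 m and angle between jar_center's own z axis and vertical below 0.12 rad), for 0.2 s.
2. the stack of slides lies in the slide rest (horizontal distance between slides_center and slide_rest_floor below 0.013 m and z of slides_center in the frame of slide_rest_floor between 0.0005 and 0.0085 m and angle between slides_center's own z axis and vertical below 0.12 rad and angle between the y axis of slides_center and the y axis of slide_rest_floor, either way round below 0.2 rad), for 0.2 s.
3. the dish rests in the large round holder (horizontal distance between dish_center and dish_holder_floor below 0.013 m and z of dish_center in the frame of dish_holder_floor between 0.0035 and 0.0115 m and angle between dish_center's own z axis and vertical below 0.12 rad), for 0.2 s.
4. the carton rests in the rectangular tray (horizontal distance between carton_center and carton_tray_floor below 0.013 m and z of carton_center in the frame of carton_tray_floor between 0.013 and 0.021 m and angle between carton_center's own z axis and vertical below 0.12 rad and angle between the y axis of carton_center and the y axis of carton_tray_floor, either way round below 0.2 rad), for 0.2 s.
At the end, for the whole second after the job is handed in: Each thing rests released in its own holder, centre within 13 mm of the holder's, within 4 mm of resting on its floor, flat or upright within 0.12 rad; slides and carton lengthways within 0.2 rad; all at rest. Beaker and dropper bottle still stand, moved less than 3 cm (all of step 1 and all of step 2 and all of step 3 and all of step 4 and linear speed of each of jar, slides, dish, carton below 0.02 m/s); the robot touches nothing.
It fails at once if a thing is let go more than 4 cm above its place ((z of jar_center in the frame of jar_holder_floor above 0.064 m and horizontal distance between jar_center and jar_holder_floor below 0.04 m and contact force between the fingers and jar below 0.02 N) or (z of slides_center in the frame of slide_rest_floor above 0.0445 m and horizontal distance between slides_center and slide_rest_floor below 0.04 m and contact force between the fingers and slides below 0.02 N) or (z of dish_center in the frame of dish_holder_floor above 0.0475 m and horizontal distance between dish_center and dish_holder_floor below 0.04 m and contact force between the fingers and dish below 0.02 N) or (z of carton_center in the frame of carton_tray_floor above 0.057 m and horizontal distance between carton_center and carton_tray_floor below 0.04 m and contact force between the fingers and carton below 0.02 N)).
It fails at once if the beaker is pushed more than 3 cm or knocked over (distance of beaker from where it was at the start of the episode above 0.03 m or angle between beaker's own z axis and vertical above 0.5 rad).
It fails at once if the dropper bottle is pushed more than 3 cm or knocked over (distance of dropper_bottle from where it was at the start of the episode above 0.03 m or angle between dropper_bottle's own z axis and vertical above 0.5 rad).
It also fails if it takes over 120 s, if anything falls off the work surface, if the arm or the gripper's body presses on something with over 40 N, if the wrist force passes 120 N, or if a joint passes its speed limit or range.

## Working session

There is one attempt and no reset: what is moved stays moved. The work goes in short steps, Python scripts to look and compute and a tool call to move; the robot and the scene stay as the last step left them, time stands still between calls to the robot, and variables do not carry over. Pictures are saved under pics/ and viewed, about 12 in all and at most 16, crops included, and the job is handed in when it is done.

Besides the shell and the picture viewer there is one more tool, called after "Call:" as name(argument=value, ...), one argument or row to a line, values as JSON. carry_out: Moves the arm, as the interface text tells. Its arguments: {"type":"object","properties":{"moves":{"type":"array","items":{"type":"array","items":{"type":"number","minimum":-1,"maximum":1}}},"grip_force":{"type":"number"}},"required":["moves"]}

```bash
mkdir -p pics; python3 - <<'E'
from rig import bot
import cv2,numpy as np
np.set_printoptions(precision=4,suppress=True)
for n in("top","side"):
    f=bot.grab_frame(n);cv2.imwrite(f"pics/{n}0.png",f["image"]);print(n,f["fx"],f["fy"],f["cx"],f["cy"]);print(np.array(f["extrinsics"]))
s=bot.sense();print(s)
print(bot.nose_length)
E
```

```text
top 470.2057449119773 470.2057449119773 274.08074498375765 217.608187814894
[[ 0.0117 -0.9999 -0.0043 -0.0087]
 [-0.9961 -0.0113 -0.0877  0.5754]
 [ 0.0877  0.0053 -0.9961  1.7103]
 [ 0.      0.      0.      1.    ]]
side 474.98211051388097 474.98211051388097 278.91823780935243 203.14044133130344
[[-0.9345 -0.356   0.0048  0.555 ]
 [-0.1906  0.4888 -0.8513  0.1761]
 [ 0.3007 -0.7964 -0.5247  1.2649]
 [ 0.      0.      0.      1.    ]]
{'time': 0.1, 'qpos': array([-0.9464,  0.3855,  0.0068, -0.0005, -1.194 , -0.2586]), 'qvel': array([-0.0003, -0.0028,  0.0041,  0.002 , -0.0003, -0.0012]), 'joint_efforts': array([ -0.0001, -39.169 ,  18.7936,   4.2319,   0.0135,  -0.0001]), 'position': array([ 0.2235, -0.5835,  0.4038]), 'ee_rot': array([-1.5707, -0.002 ,  1.9364]), 'contact_force': array([ 1.6015, -0.2887,  1.0013]), 'wrist_torque': array([0.0148, 0.0578, 0.026 ]), 'gripper_width': 0.9962349461761448}
0.1822
```

View pics/top0.png

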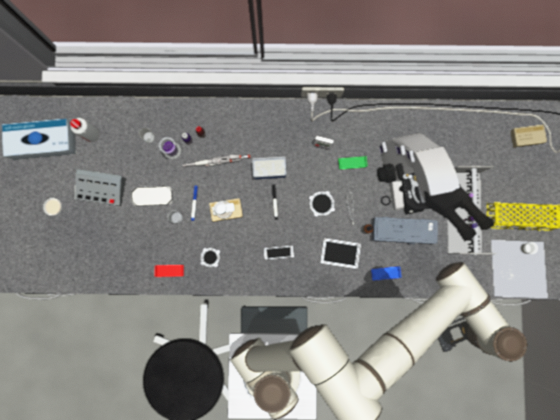

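View pics/side0.png

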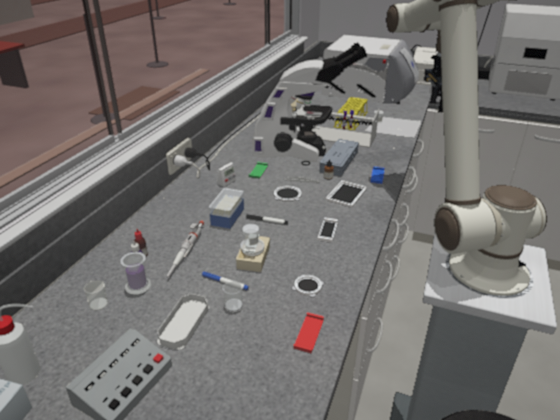

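Top view: the pile is at (225,209), jar holder (210,257), white slide rest (279,253), tray (341,253), dish holder (321,204), and dropper bottle (368,229). The beaker is probably (176,217). Slide-rest look-alikes are red (170,271), blue (386,272) and green (352,162). The white one at (279,253) with the dark pad fits the description. I'll confirm in enlarged crops.

```bash
cat > h.py <<'E'
import cv2,numpy as np
np.set_printoptions(precision=4,suppress=True)
from scipy.spatial.transform import Rotation as Rn
def ray(f,uv):
    E=np.array(f["extrinsics"]);R=E[:3,:3];c=-R.T@E[:3,3]
    d=R.T@np.array([(uv[0]-f["cx"])/f["fx"],(uv[1]-f["cy"])/f["fy"],1.]);return c,d/np.linalg.norm(d)
def onz(f,uv,z):
    c,d=ray(f,uv);return c+d*(z-c[2])/d[2]
def proj(f,p):
    E=np.array(f["extrinsics"]);q=E[:3,:3]@np.asarray(p)+E[:3,3]
    return np.array([f["fx"]*q[0]/q[2]+f["cx"],f["fy"]*q[1]/q[2]+f["cy"]])
def go(s,p,yaw):
    """numbers for a move to TCP p, tool down with yaw (mod pi)"""
    R0=Rn.from_euler("xyz",s["ee_rot"]).as_matrix()
    y0=s["ee_rot"][2]; yaw=y0+(yaw-y0+np.pi/2)%np.pi-np.pi/2
    R1=Rn.from_euler("xyz",[-np.pi/2,0,yaw]).as_matrix()
    t=Rn.from_matrix(R0.T@R1).as_rotvec()/np.pi
    d=R0.T@(np.asarray(p)-s["position"])/.12
    return t.round(4),d.round(3),yaw
E
python3 - <<'E'
from h import *
from rig import bot
import pickle
T=bot.grab_frame("top");S=bot.grab_frame("side");pickle.dump((T,S),open("f0.pkl","wb"))
cv2.imwrite("pics/t1.png",cv2.resize(T["image"][140:290,150:410],None,fx=3,fy=3,interpolation=cv2.INTER_CUBIC))
cv2.imwrite("pics/s1.png",cv2.resize(S["image"][155:355,185:375],None,fx=3,fy=3,interpolation=cv2.INTER_CUBIC))
for n,uv in dict(pile=(225,209),jh=(210,257),sr=(279,253),tray=(341,253),dh=(321,204),db=(368,229),bk=(176,217)).items():print(n,onz(T,uv,.0))
E
```

```text
pile [0.6081 0.1826 0.    ]
jh [0.4279 0.2346 0.    ]
sr [ 0.4458 -0.0218  0.    ]
tray [ 0.4484 -0.2523  0.    ]
dh [ 0.631  -0.1775  0.    ]
db [ 0.539  -0.3531  0.    ]
bk [0.5758 0.3657 0.    ]
```

View pics/t1.png

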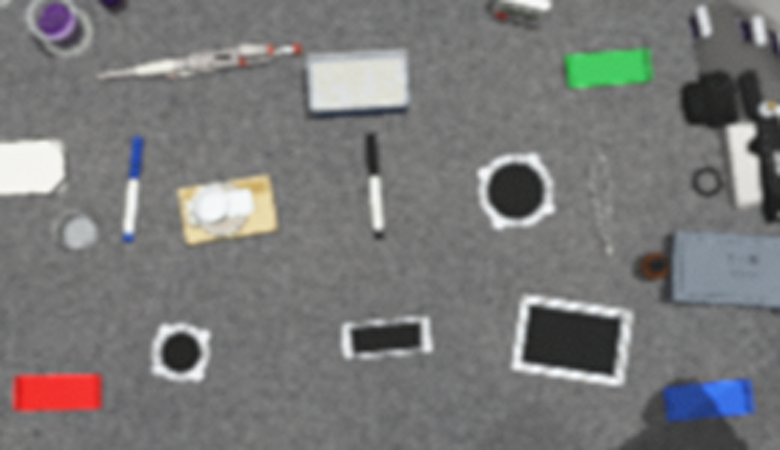

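View pics/s1.png

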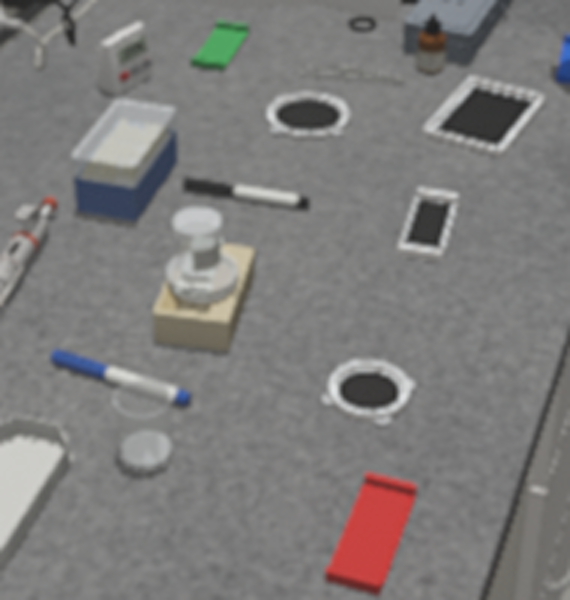

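White slide rest confirmed: crop (387,338), full image (279,253), white upstands with a dark pad. Red, blue and green ones are ruled out. The beaker is the clear one at crop (78,232), and the dropper bottle is at (652,266). Now I'll measure the pads, carton and pile.

```bash
python3 - <<'E'
from h import *
import pickle
T,S=pickle.load(open("f0.pkl","rb"))
approx=dict(jh=(.428,.235),sr=(.446,-.022),tray=(.448,-.252),dh=(.631,-.178))
for k,f in(("top",T),("side",S)):
    g=cv2.cvtColor(f["image"],cv2.COLOR_BGR2GRAY)
    for n,(x,y) in approx.items():
        u,v=proj(f,(x,y,.004)).astype(int);r=34
        x0,y0=max(u-r,0),max(v-r,0);c=cv2.resize(g[y0:v+r,x0:u+r],None,fx=8,fy=8,interpolation=cv2.INTER_CUBIC)
        m=(c<62).astype(np.uint8);n_,l,st,ce=cv2.connectedComponentsWithStats(m)
        i=1+np.argmax([s[4] for s in st[1:]]);
        cs,_=cv2.findContours((l==i).astype(np.uint8),0,2);q=max(cs,key=cv2.contourArea)[:,0].astype(float)
        P=np.array([onz(f,((a+.5)/8-.5+x0,(b+.5)/8-.5+y0),.004)[:2] for a,b in q])
        (cx,cy),(w,h),a=cv2.minAreaRect((P*1000).astype(np.float32))
        if w<h:w,h,a=h,w,a+90
        print(k,n,round(cx,1),round(cy,1),"size",round(w,1),round(h,1),"long-axis deg",round(a,1))
    # carton
    u,v=proj(f,(.61,.18,.02)).astype(int);r=45
    c=cv2.resize(f["image"][v-r:v+r,u-r:u+r],None,fx=8,fy=8,interpolation=cv2.INTER_CUBIC)
    hsv=cv2.cvtColor(c,cv2.COLOR_BGR2HSV)
    m=((hsv[...,1]>50)&(hsv[...,0]>10)&(hsv[...,0]<35)&(hsv[...,2]>90)).astype(np.uint8)
    cs,_=cv2.findContours(m,0,2);q=max(cs,key=cv2.contourArea);rc=cv2.minAreaRect(q);
    print("carton px",rc[0][0]/8+u-r,rc[0][1]/8+v-r,rc[1],rc[2])
    b=cv2.boxPoints(rc)/8+[u-r,v-r]
    if k=="top":print(np.array([onz(f,p,.034) for p in b]))
    cv2.imwrite(f"pics/pile_{k}.png",np.hstack([c[:,:]])[60:660,:720])
    print("crop origin",u-r,v-r+7.5)
E
```

```text
top jh 427.8 234.9 size 42.4 41.5 long-axis deg 154.4
top sr 448.8 -19.3 size 80.4 26.4 long-axis deg 95.8
top tray 448.4 -248.6 size 108.9 66.4 long-axis deg 82.0
top dh 633.6 -178.7 size 63.1 62.7 long-axis deg 0.3
carton px 232.85979843139648 208.97128677368164 (157.00106811523438, 143.84913635253906) 80.53767395019531
[[0.6349 0.1891 0.034 ]
 [0.6466 0.1239 0.034 ]
 [0.5751 0.1108 0.034 ]
 [0.5634 0.1757 0.034 ]]
crop origin 180 169.5
side jh 426.7 235.7 size 44.5 37.7 long-axis deg 23.3
side sr 448.7 -231.4 size 64.3 61.4 long-axis deg 172.4
side tray 446.0 -249.5 size 98.3 64.4 long-axis deg 81.9
side dh 632.0 -178.6 size 64.4 50.4 long-axis deg 15.0
carton px 247.24810409545898 257.2798652648926 (148.7449951171875, 67.34291076660156) 19.34847068786621
crop origin 204 213.5
```

View pics/pile_top.png

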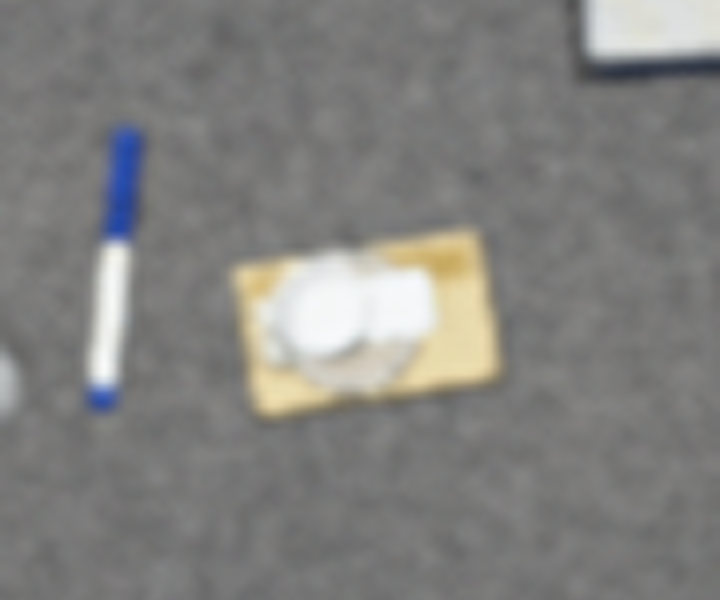

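View pics/pile_side.png

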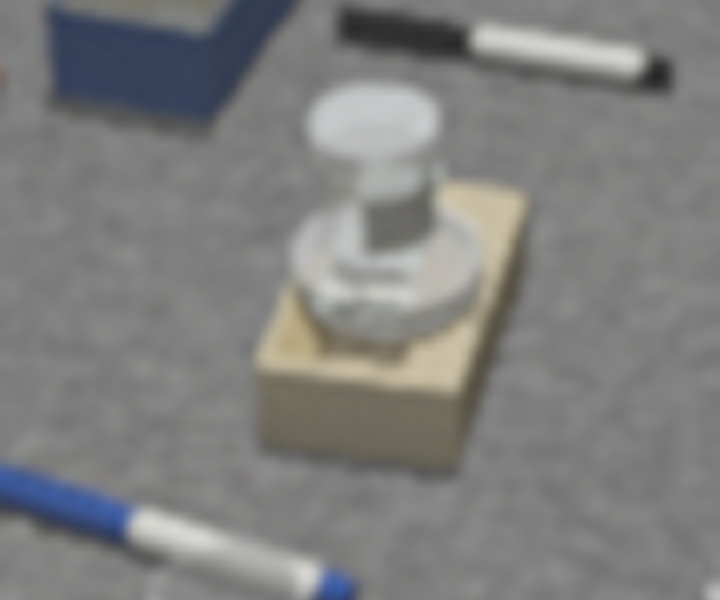

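The top crop shows carton corners at (234,267),(478,232),(500,380),(262,415), the jar lid at (322,313), slide ends near (266,330)/(436,302), and the dish at about (350,321). The side crop shows the lid top at (374,120) and the dish top at about (386,253).

```bash
python3 - <<'E'
from h import *
import pickle
T,S=pickle.load(open("f0.pkl","rb"))
t=lambda a,b,z:onz(T,((a+.5)/8-.5+180,(b+.5)/8-.5+169.5),z)
s=lambda a,b,z:onz(S,((a+.5)/8-.5+204,(b+.5)/8-.5+213.5),z)
c=np.array([t(*p,.034) for p in((234,267),(478,232),(500,380),(262,415))]);print("carton top",c.mean(0),[np.degrees(np.arctan2(*(a-b)[1::-1])) for a,b in((c[0],c[1]),(c[3],c[2]),(c[0],c[3]),(c[1],c[2]))])
c=np.array([s(*p,.034) for p in((260,368),(458,387),(527,195))]);c=np.vstack([c,c[0]+c[2]-c[1]]);print("carton side",c[:,:2],(c[0]+c[2])/2)
print("jar",t(322,313,.106),s(374,120,.106))
a,b=t(436,302,.058),t(266,330,.058);print("slides",(a+b)/2,np.degrees(np.arctan2(*(b-a)[1::-1])),np.linalg.norm(a-b))
print("dish",t(350,321,.049),s(386,253,.049))
# slide rest side
g=cv2.cvtColor(S["image"],cv2.COLOR_BGR2GRAY);m=(g<70).astype(np.uint8);u,v=proj(S,(.448,-.02,.004)).astype(int)
n,l,st,ce=cv2.connectedComponentsWithStats(m[v-20:v+20,u-14:u+14]);i=1+np.argmax(st[1:,4]);print("sr side",onz(S,ce[i]+[u-14,v-20],.004),st[i])
from rig import bot
print(go(bot.sense(),(.45,-.3,.42),1.57))
E
```

```text
carton top [0.6027 0.1765 0.034 ] [np.float64(98.86687211946492), np.float64(99.05191050473073), np.float64(11.99033437977501), np.float64(9.427304839425949)]
carton side [[0.6223 0.2409]
 [0.5582 0.2266]
 [0.5768 0.1197]
 [0.641  0.134 ]] [0.5996 0.1803 0.034 ]
jar [0.5996 0.1892 0.106 ] [0.6012 0.1916 0.106 ]
slides [0.6035 0.1818 0.058 ] 100.05797591048216 0.07807592901763687
dish [0.6021 0.1833 0.049 ] [0.6007 0.1868 0.049 ]
sr side [ 0.4473 -0.0216  0.004 ] [  9  13  12  14 115]
(array([-0.0001,  0.1167,  0.0004]), array([ 1.532, -0.131, -2.607]), np.float64(1.5700000000000003))
```

Call:
carry_out(
  moves=[
    [0,-0.12,0,0.5,0,-0.5,0],
    [0,-0.24,0,1,0,-1,0],
    [0,-0.36,0,1,0,-1,0],
    [0,-0.44,0,1,0,-1,0],
    [0,-0.44,0,1,0,-1,0],
    [0,-0.44,0,1,0,-1,0],
    [0,-0.44,0,1,0,-1,0],
    [0,-0.44,0,1,0,-1,0],
  ],
)

```text
time: 1.0
position: [0.2927, -0.4283, 0.4041]
ee_rot: [-1.572, -0.001, -3.14]
contact_force: [-0.0, 0.3, 0.0]
gripper_width: 1.003
```

Call:
carry_out(
  moves=[
    [0,0,0,-0.5,0,-0.5,0],
    [0,0,0,-1,0,-1,0],
    [0,0,0,-1,0,-1,0],
    [0,0,0,-1,0,-1,0],
  ],
)

```text
time: 1.4
position: [0.4146, -0.3058, 0.4043]
ee_rot: [-1.572, 0.0, -3.137]
contact_force: [-0.8, -0.1, 0.4]
gripper_width: 1.0
```

Call:
carry_out(
  moves=[
    [0,0,0,-0.3,0,-0.5,0],
    [0,0,0,-0.6,0,-1,0],
    [0,0,0,-0.6,0,-1,0],
    [0,0,0,-0.6,0,-1,0],
  ],
)

```text
time: 1.8
position: [0.4881, -0.182, 0.4043]
ee_rot: [-1.573, 0.001, -3.131]
contact_force: [0.3, -0.4, -0.4]
gripper_width: 1.002
```

Call:
carry_out(
  moves=[
    [0,0,0,-0.3,0,-0.5,0],
    [0,0,0,-0.6,0,-1,0],
    [0,0,0,-0.6,0,-1,0],
    [0,0,0,-0.6,0,-1,0],
  ],
)

```text
time: 2.2
position: [0.5608, -0.058, 0.404]
ee_rot: [-1.573, 0.002, -3.127]
contact_force: [-0.5, -0.0, -0.9]
gripper_width: 0.999
```

Call:
carry_out(
  moves=[
    [0,-0.03,0,-0.1,0,-0.5,0],
    [0,-0.0546,0,-0.2,0,-1,0],
    [0,-0.0546,0,-0.2,0,-1,0],
    [0,-0.0546,0,-0.2,0,-1,0],
  ],
)

```text
time: 2.6
position: [0.5834, 0.0644, 0.4038]
ee_rot: [-1.573, 0.001, -2.952]
contact_force: [0.6, -0.9, -0.9]
gripper_width: 0.996
```

```bash
python3 - <<'E'
from h import *
from rig import bot
s=bot.sense();print(s["position"],s["ee_rot"],s["qpos"]);print(go(s,(.600,.190,.36),3.315))
E
```

```text
[0.5834 0.0644 0.4038] [-1.5727  0.0014 -2.952 ] [ 0.3853  0.3205 -0.0902 -0.0017 -1.1584 -0.195 ]
(array([ 0.0006,  0.0052, -0.0004]), array([-0.333,  0.367, -1.001]), np.float64(-2.9681853071795867))
```

Call:
carry_out(
  moves=[
    [0,0.0052,0,-0.16,0.18,-0.5,0],
    [0,0.0052,0,-0.333,0.367,-1,0],
    [0,0.0052,0,-0.333,0.367,-1,0],
    [0,0.0052,0,-0.333,0.367,-1,0],
    [0,0.0052,0,-0.333,0.367,-1,0],
    [0,0.0052,0,-0.333,0.367,-1,0],
  ],
)

```text
time: 3.2
position: [0.6001, 0.1882, 0.3606]
ee_rot: [-1.573, 0.002, -2.97]
contact_force: [0.9, 0.6, 0.3]
gripper_width: 1.003
```

```bash
python3 - <<'E'
from h import *
from rig import bot
s=bot.sense();print(s["position"],s["ee_rot"]);print(go(s,(.600,.190,.248),3.315))
S=bot.grab_frame("side");cv2.imwrite("pics/j1.png",cv2.resize(S["image"][150:310,180:320],None,fx=3.5,fy=3.5,interpolation=cv2.INTER_CUBIC))
E
```

```text
[0.6001 0.1882 0.3606] [-1.5725  0.0016 -2.9699]
(array([ 0.0006, -0.0006, -0.0005]), array([-0.   ,  0.938, -0.013]), np.float64(-2.9681853071795863))
```

View pics/j1.png

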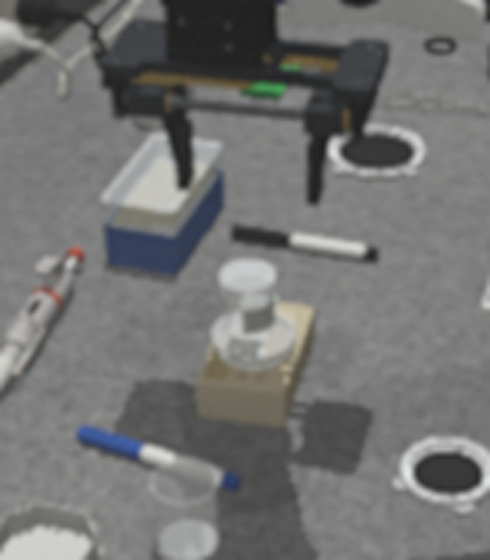

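Fingers straddle the jar in crop (180/315, ~195), centred over the lid (248,270). Descending and gripping.

Call:
carry_out(
  moves=[
    [0,0,0,0,0.3,0,0],
    [0,0,0,0,0.6,-0.01,0],
    [0,0,0,0,0.8,-0.013,0],
    [0,0,0,0,0.938,-0.013,0],
    [0,0,0,0,0.938,-0.013,0],
    [0,0,0,0,0.938,-0.013,0],
  ],
)

```text
time: 3.85
position: [0.6004, 0.189, 0.2493]
ee_rot: [-1.573, 0.003, -2.971]
contact_force: [0.4, 0.5, 0.3]
gripper_width: 1.001
```

Call:
carry_out(
  grip_force=12,
  moves=[
    [0,0,0,0,0,0,0.6],
    [0,0,0,0,0,0,1],
    [0,0,0,0,0,0,1],
    [0,0,0,0,0,0,1],
    [0,0,0,0,0,0,1],
    [0,0,0,0,0,0,1],
    [0,0,0,0,0,0,1],
  ],
)

```text
time: 4.55
position: [0.6005, 0.1891, 0.2493]
ee_rot: [-1.573, 0.003, -2.971]
contact_force: [0.2, -0.3, 0.4]
gripper_width: 0.482
```

Call:
carry_out(
  moves=[
    [0,0,0,0,-0.15,0,1],
    [0,0,0,0,-0.4,0,1],
    [0,0,0,0.1,-0.5,-0.05,1],
    [0,0,0,0.4,-0.5,-0.2,1],
    [0,0,0,0.7,-0.5,-0.3,1],
    [0,0,0,0.7,-0.5,-0.3,1],
  ],
)

```text
time: 5.15
position: [0.5066, 0.2098, 0.3085]
ee_rot: [-1.572, -0.001, -2.969]
contact_force: [1.3, -0.4, 0.3]
gripper_width: 0.48
```

```bash
python3 - <<'E'
from h import *
from rig import bot
s=bot.sense();print(s["position"],s["ee_rot"],s["gripper_width"]);print(go(s,(.4275,.235,.235),3.315))
S=bot.grab_frame("side");cv2.imwrite("pics/j2.png",cv2.resize(S["image"][150:310,180:340],None,fx=3.5,fy=3.5,interpolation=cv2.INTER_CUBIC))
E
```

```text
[0.5066 0.2098 0.3085] [-1.5724 -0.0011 -2.9692] 0.4798457825206998
(array([ 0.0005, -0.0003,  0.0003]), array([ 0.613,  0.613, -0.319]), np.float64(-2.9681853071795863))
```

View pics/j2.png

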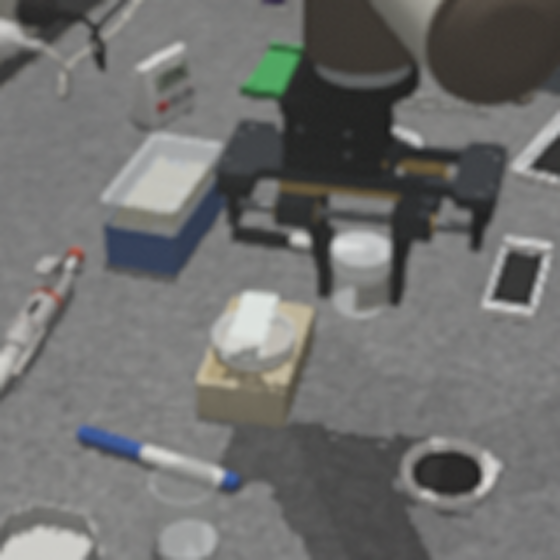

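The jar is held upright at (361,270) and the pile is undisturbed, with the slides at (255,318).

Call:
carry_out(
  moves=[
    [0,0,0,0.3,0.1,-0.16,1],
    [0,0,0,0.613,0.4,-0.319,1],
    [0,0,0,0.613,0.613,-0.319,1],
    [0,0,0,0.613,0.613,-0.319,1],
    [0,0,0,0.613,0.613,-0.319,1],
    [0,0,0,0.613,0.613,-0.319,1],
  ],
)

```text
time: 5.8
position: [0.4311, 0.2361, 0.2367]
ee_rot: [-1.574, 0.005, -2.969]
contact_force: [-0.5, -0.5, -0.4]
gripper_width: 0.481
```

```bash
python3 - <<'E'
from h import *
from rig import bot
s=bot.sense();print(s["position"],s["ee_rot"],s["gripper_width"]);print(go(s,(.4275,.235,.1965),3.315))
S=bot.grab_frame("side");T=bot.grab_frame("top");im=S["image"];
# slides: bright, unsaturated blob on pile in both views
for f,z in((T,.058),(S,.058)):
    u,v=proj(f,(.603,.183,z)).astype(int);c=cv2.resize(f["image"][v-20:v+20,u-20:u+20],None,fx=8,fy=8,interpolation=cv2.INTER_CUBIC)
    h=cv2.cvtColor(c,cv2.COLOR_BGR2HSV)
    m=((h[...,1]<30)&(h[...,2]>205)).astype(np.uint8);n,l,st,ce=cv2.connectedComponentsWithStats(m);i=1+np.argmax(st[1:,4])
    q=np.argwhere(l==i)[:,::-1];P=np.array([onz(f,((a+.5)/8-.5+u-20,(b+.5)/8-.5+v-20),z)[:2]*1000 for a,b in q[::7]],np.float32)
    print(cv2.minAreaRect(P),P.mean(0),st[i])
cv2.imwrite("pics/j3.png",np.hstack([cv2.resize(S["image"][225:315,225:345],None,fx=5,fy=5,interpolation=cv2.INTER_CUBIC)]))
E
```

```text
[0.4311 0.2361 0.2367] [-1.5744  0.005  -2.9692] 0.48084971128368686
(array([ 0.0011, -0.0003, -0.0016]), array([0.033, 0.335, 0.005]), np.float64(-2.9681853071795863))
((597.6947631835938, 182.19525146484375), (52.97789001464844, 80.18110656738281), 15.142534255981445) [601.5918 183.3905] [   73   115   180   122 14521]
((602.3356323242188, 185.56056213378906), (29.305116653442383, 73.79088592529297), 13.612563133239746) [601.7935 187.0178] [  106   111   117   135 10756]
```

Call:
carry_out(
  moves=[
    [0,0,0,0.033,0.12,0.005,1],
    [0,0,0,0.033,0.22,0.005,1],
    [0,0,0,0.033,0.3,0.005,1],
    [0,0,0,0.033,0.345,0.005,1],
    [0,0,0,0.033,0.345,0.005,1],
    [0,0,0,0.033,0.345,0.005,1],
  ],
)

```text
time: 6.5
position: [0.4274, 0.2348, 0.1955]
ee_rot: [-1.575, 0.005, -2.97]
contact_force: [-0.1, -0.6, -0.5]
gripper_width: 0.477
```

Call:
carry_out(
  moves=[
    [0,0,0,0,0,0,0.5],
    [0,0,0,0,0,0,0.2],
    [0,0,0,0,0,0,0],
    [0,0,0,0,0,0,0],
    [0,0,0,0,0,0,0],
    [0,0,0,0,-0.3,0,0],
    [0,0,0,0,-0.7,0,0],
    [0,0,0,0,-1,0,0],
  ],
)

```text
time: 7.3
position: [0.4271, 0.2343, 0.3178]
ee_rot: [-1.575, 0.007, -2.969]
contact_force: [0.6, 0.7, 0.1]
gripper_width: 0.98
```

```bash
python3 - <<'E'
from h import *
from rig import bot
s=bot.sense();print(s["position"],s["ee_rot"],s["gripper_width"])
S=bot.grab_frame("side");T=bot.grab_frame("top")
a=cv2.resize(S["image"][225:315,225:345],None,fx=5,fy=5,interpolation=cv2.INTER_CUBIC)
cv2.imwrite("pics/j4.png",a)
print(proj(S,(.4275,.235,.052)))
E
```

```text
[0.4271 0.2343 0.3178] [-1.5754  0.0067 -2.9694] 0.9803884414414985
[307.9754 269.695 ]
```

View pics/j4.png

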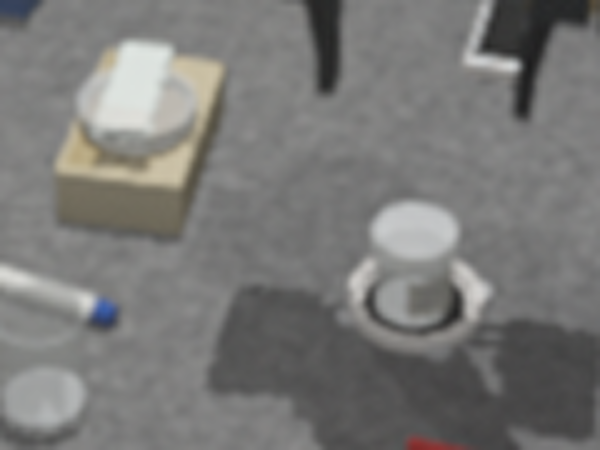

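The jar stands upright, centred in its holder: lid at full-image (307.8,271) against an expected (308,269.7). Slides next; crop corners are about (122,42),(172,45),(157,133),(99,128).

```bash
python3 - <<'E'
from h import *
from rig import bot
import pickle
_,S=pickle.load(open("f0.pkl","rb"))
P=np.array([onz(S,((a+.5)/5-.5+225,(b+.5)/5-.5+225),.058) for a,b in((122,42),(172,45),(157,133),(99,128))])
a,b=(P[0]+P[1])/2,(P[2]+P[3])/2;print((a+b)/2,np.degrees(np.arctan2(*(b-a)[1::-1])),np.linalg.norm(a-b),np.linalg.norm(P[0]-P[1]))
s=bot.sense()
print(go(s,(.6022,.184,.275),3.35))
E
```

```text
[0.6    0.1856 0.058 ] 106.17986328700376 0.07840237248458012 0.02761975741531046
(array([ 0.0032, -0.0113, -0.005 ]), array([-1.35 ,  0.397,  0.674]), np.float64(-2.9331853071795866))
```

Call:
carry_out(
  moves=[
    [0.0016,-0.008,-0.0025,-0.3,0,0.2,0],
    [0.0032,-0.016,-0.005,-0.7,0,0.4,0],
    [0.0032,-0.016,-0.005,-0.95,0.1,0.67,0],
    [0.0032,-0.016,-0.005,-1,0.2,0.67,0],
    [0.0032,-0.016,-0.005,-1,0.2,0.67,0],
  ],
)

```text
time: 7.9
position: [0.5606, 0.1758, 0.2948]
ee_rot: [-1.569, -0.006, -2.921]
contact_force: [-0.9, -0.2, 0.5]
gripper_width: 0.997
```

```bash
python3 - <<'E'
from h import *
from rig import bot
s=bot.sense();print(s["position"],s["ee_rot"]);print(go(s,(.6018,.1845,.255),3.368))
E
```

```text
[0.5606 0.1758 0.2948] [-1.5695 -0.0057 -2.9215]
(array([-0.0004, -0.002 ,  0.0018]), array([-0.353,  0.329,  0.004]), np.float64(-2.9151853071795863))
```

Call:
carry_out(
  moves=[
    [0,-0.002,0.0018,-0.18,0.16,0.002,0],
    [0,-0.002,0.0018,-0.353,0.329,0.004,0.3],
    [0,-0.002,0.0018,-0.353,0.329,0.004,0.3],
    [0,-0.002,0.0018,-0.353,0.329,0.004,0.3],
    [0,-0.002,0.0018,-0.353,0.329,0.004,0.3],
  ],
)

```text
time: 8.4
position: [0.6009, 0.185, 0.2562]
ee_rot: [-1.57, 0.001, -2.914]
contact_force: [-0.9, -0.1, 0.3]
gripper_width: 0.745
```

```bash
python3 - <<'E'
from h import *
from rig import bot
s=bot.sense();print(s["position"],s["ee_rot"],s["gripper_width"]);print(go(s,(.6018,.1845,.233),3.368))
S=bot.grab_frame("side")
cv2.imwrite("pics/j5.png",cv2.resize(S["image"][195:285,200:300],None,fx=6,fy=6,interpolation=cv2.INTER_CUBIC))
E
```

```text
[0.6009 0.185  0.2562] [-1.5697  0.0009 -2.9139] 0.7448529626624868
(array([-0.0003,  0.0004, -0.0003]), array([-0.006,  0.194,  0.005]), np.float64(-2.9151853071795863))
```

View pics/j5.png

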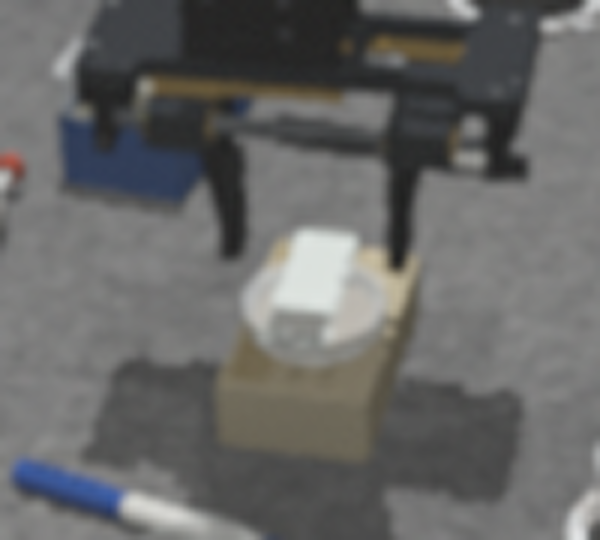

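Fingers straddle the slides at (232,255)/(397,265). Going down to 2 mm above the dish and gripping.

Call:
carry_out(
  grip_force=15,
  moves=[
    [0,0,0,0,0.1,0.005,0.3],
    [0,0,0,0,0.18,0.005,0.3],
    [0,0,0,0,0.19,0.005,0.3],
    [0,0,0,0,0.19,0.005,0.6],
    [0,0,0,0,0.19,0.005,1],
    [0,0,0,0,0.19,0.005,1],
    [0,0,0,0,0.19,0.005,1],
    [0,0,0,0,0.19,0.005,1],
  ],
)

```text
time: 9.25
position: [0.6013, 0.1843, 0.2339]
ee_rot: [-1.57, 0.002, -2.914]
contact_force: [0.2, 1.0, -0.6]
gripper_width: 0.326
```

Call:
carry_out(
  moves=[
    [0,0,0,0,0,0,1],
    [0,0,0,0,0,0,1],
    [0,0,0,0,-0.1,0,1],
    [0,0,0,0,-0.3,0,1],
    [0,0,0,0,-0.5,0,1],
    [0,0,0,0,-0.5,0,1],
  ],
)

```text
time: 9.85
position: [0.6023, 0.1849, 0.2988]
ee_rot: [-1.572, 0.011, -2.913]
contact_force: [0.5, 0.1, 1.1]
gripper_width: 0.297
```

```bash
python3 - <<'E'
from h import *
from rig import bot
s=bot.sense();print(s["position"],s["ee_rot"],s["gripper_width"]);print(go(s,(.448,-.020,.29),np.radians(5.8)+np.pi))
S=bot.grab_frame("side")
cv2.imwrite("pics/j6.png",cv2.resize(S["image"][185:285,200:300],None,fx=6,fy=6,interpolation=cv2.INTER_CUBIC))
E
```

```text
[0.6023 0.1849 0.2988] [-1.5716  0.011  -2.913 ] 0.29676335583458047
(array([ 0.0005,  0.0405, -0.0035]), array([1.64 , 0.055, 1.372]), np.float64(-3.040363556974122))
```

View pics/j6.png

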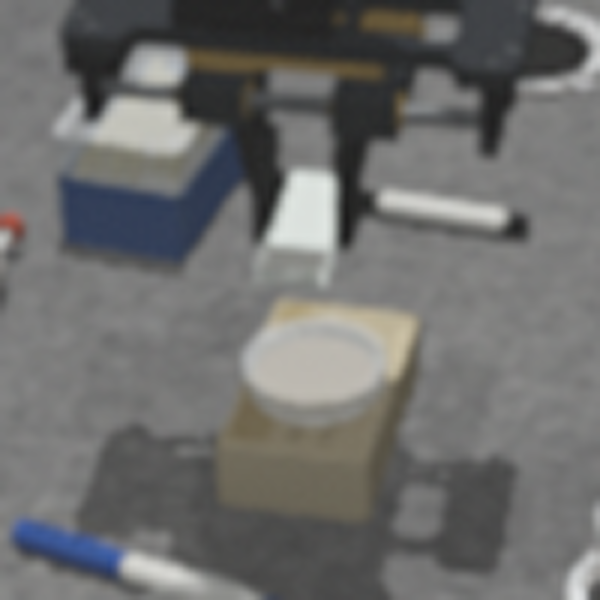

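```bash
python3 - <<'E'
from h import *
from rig import bot
import pickle
_,S=pickle.load(open("f0.pkl","rb"))
p=lambda a,b,z:onz(S,((a+.5)/6-.5+200,(b+.5)/6-.5+185),z)
a,b=p(312,172,.123),p(298,247,.123);print("slides",(a+b)/2,np.degrees(np.arctan2(*(b-a)[1::-1])),np.linalg.norm(b-a))
print("dish",p(314,357,.049))
# ellipse size check
print(np.linalg.norm(p(242,357,.049)-p(386,357,.049)))
T=bot.grab_frame("top");S2=bot.grab_frame("side")
E
```

```text
slides [0.6067 0.1774 0.123 ] 107.86158464809748 0.05908071775336271
dish [0.6015 0.1842 0.049 ]
0.0643129954557719
```

Call:
carry_out(
  moves=[
    [0,0.014,0,0.25,0,0.2,1],
    [0,0.028,0,0.6,0,0.5,1],
    [0,0.0405,-0.0035,0.9,0.02,0.8,1],
    [0,0.0405,-0.0035,1,0.05,0.9,1],
    [0,0.0405,-0.0035,1,0.05,0.9,1],
  ],
)

```text
time: 10.5
position: [0.5056, 0.0493, 0.2863]
ee_rot: [-1.569, -0.015, -3.045]
contact_force: [0.6, 0.1, -0.8]
gripper_width: 0.296
```

```bash
python3 - <<'E'
from h import *
from rig import bot
s=bot.sense();print(s["position"],s["ee_rot"],s["gripper_width"]);print(go(s,(.448,-.020,.24),np.radians(5.8)+np.pi))
E
```

```text
[0.5056 0.0493 0.2863] [-1.5689 -0.0148 -3.0449] 0.2957108084094236
(array([-0.0006, -0.0014,  0.0047]), array([0.528, 0.394, 0.528]), np.float64(-3.040363556974122))
```

Call:
carry_out(
  moves=[
    [0,0,0.0025,0.26,0.1,0.26,1],
    [0,-0.0014,0.0047,0.528,0.3,0.528,1],
    [0,-0.0014,0.0047,0.528,0.394,0.528,1],
    [0,-0.0014,0.0047,0.528,0.394,0.528,1],
    [0,-0.0014,0.0047,0.528,0.394,0.528,1],
    [0,-0.0014,0.0047,0.528,0.394,0.528,1],
  ],
)

```text
time: 11.1
position: [0.4493, -0.0191, 0.2406]
ee_rot: [-1.569, 0.002, -3.039]
contact_force: [0.6, 0.5, -0.1]
gripper_width: 0.292
```

```bash
python3 - <<'E'
from h import *
from rig import bot
s=bot.sense();print(s["position"],s["ee_rot"],s["gripper_width"]);print(go(s,(.448,-.020,.19),np.radians(5.8)+np.pi))
S=bot.grab_frame("side");i=S["image"]
cv2.imwrite("pics/j7.png",cv2.resize(i[165:265,280:380],None,fx=6,fy=6,interpolation=cv2.INTER_CUBIC))
E
```

```text
[ 0.4493 -0.0191  0.2406] [-1.5691  0.002  -3.0392] 0.29240017795107703
(array([-0.0005,  0.0004, -0.0006]), array([0.012, 0.422, 0.006]), np.float64(-3.0403635569741216))
```

View pics/j7.png

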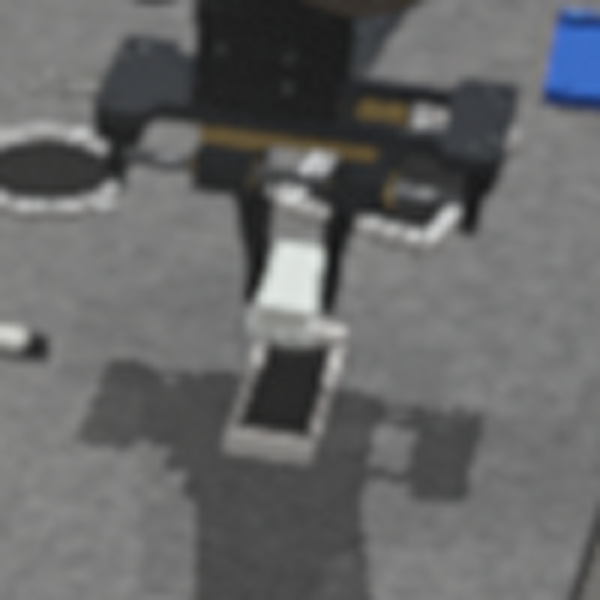

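```bash
python3 - <<'E'
from h import *
import pickle
_,S=pickle.load(open("f0.pkl","rb"))
p=lambda a,b,z:onz(S,((a+.5)/6-.5+280,(b+.5)/6-.5+165),z)
A,B=p(258,307,.0647),p(320,310,.0647);print(A,B,np.linalg.norm(A-B));m=(A+B)/2
an=np.radians(95.8);print("centre",m-.038*np.array([np.cos(an),np.sin(an),0]))
# holder near inner end & previous view near end
p2=lambda a,b,z:onz(S,((a+.5)/6-.5+200,(b+.5)/6-.5+185),z)
m=p2(298,247,.123);an=np.radians(103);print("prev",m-.038*np.array([np.cos(an),np.sin(an),0]))
print("rest near end outer top", p(228,430,.012),p(310,437,.012))
E
```

```text
[0.4581 0.0052 0.0647] [ 0.4297 -0.0031  0.0647] 0.02956021453908265
centre [ 0.4477 -0.0367  0.0647]
prev [0.6062 0.1684 0.123 ]
rest near end outer top [0.4612 0.0357 0.012 ] [0.4229 0.027  0.012 ]
```

```bash
python3 - <<'E'
from h import *
import pickle
from rig import bot
T,S=bot.grab_frame("top"),bot.grab_frame("side")
s=bot.sense();c=s["position"];an=np.radians(95.8);d=np.array([np.cos(an),np.sin(an)]);n=np.array([-d[1],d[0]])
def prof(f,z):
    for k in range(10,62,2):
        o=[]
        for w in(-8,0,8):
            q=proj(f,np.r_[c[:2]+d*k/1000+n*w/1000,z]).astype(np.float32)
            o.append(cv2.getRectSubPix(f["image"],(1,1),(float(q[0]),float(q[1])))[0,0].tolist())
        print(k,*o)
print("side, top plane");prof(S,.0647)
E
```

```text
side, top plane
10 [219, 224, 218] [223, 227, 221] [224, 228, 222]
12 [219, 223, 217] [221, 225, 219] [223, 227, 222]
14 [216, 220, 214] [218, 222, 216] [223, 227, 222]
16 [210, 214, 208] [214, 218, 212] [215, 219, 214]
18 [204, 209, 203] [203, 207, 202] [208, 212, 207]
20 [190, 195, 190] [191, 195, 191] [197, 201, 196]
22 [174, 179, 175] [178, 182, 178] [179, 183, 179]
24 [159, 163, 160] [162, 166, 164] [161, 165, 162]
26 [150, 154, 152] [147, 151, 150] [149, 153, 151]
28 [141, 146, 144] [138, 142, 142] [140, 145, 143]
30 [137, 141, 140] [136, 140, 139] [132, 137, 136]
32 [137, 142, 140] [133, 137, 137] [133, 137, 136]
34 [137, 142, 140] [135, 139, 139] [134, 139, 137]
36 [138, 143, 141] [138, 141, 140] [135, 139, 138]
38 [141, 146, 143] [139, 143, 141] [134, 138, 136]
40 [143, 148, 145] [138, 142, 140] [133, 137, 134]
42 [142, 146, 144] [137, 140, 138] [131, 134, 131]
44 [141, 145, 142] [133, 136, 134] [128, 131, 128]
46 [139, 142, 140] [125, 129, 126] [124, 128, 125]
48 [136, 139, 137] [118, 122, 119] [119, 122, 120]
50 [133, 135, 134] [108, 111, 109] [112, 116, 113]
52 [134, 136, 135] [100, 103, 101] [103, 105, 103]
54 [136, 138, 138] [93, 96, 94] [86, 88, 87]
56 [138, 140, 140] [87, 89, 89] [70, 72, 71]
58 [140, 143, 143] [82, 84, 84] [60, 61, 60]
60 [142, 145, 145] [81, 83, 84] [52, 53, 53]
```

```bash
python3 - <<'E'
from h import *
import pickle
_,S=pickle.load(open("f0.pkl","rb"))
im=cv2.imread("pics/j6.png")
an=np.radians(103);d=np.array([np.cos(an),np.sin(an)]);n=np.array([-d[1],d[0]])
for k in range(14,60,2):
    o=[]
    for w in(-11,-6,0,6,11):
        q=proj(S,np.r_[np.array([.6023,.1849])+d*k/1000+n*w/1000,.114]);a=(q[0]+.5-200)*6-.5;b=(q[1]+.5-185)*6-.5
        o.append(int(im[int(round(b)),int(round(a))].mean()))
    print(k,o,int(a),int(b))
E
```

```text
14 [139, 139, 139, 141, 165] 326 257
16 [132, 132, 134, 136, 164] 326 259
18 [132, 133, 135, 134, 162] 325 262
20 [134, 134, 136, 136, 162] 324 265
22 [134, 135, 140, 139, 167] 323 267
24 [133, 137, 143, 141, 169] 322 270
26 [133, 138, 146, 140, 172] 321 272
28 [132, 138, 146, 138, 174] 321 275
30 [132, 137, 145, 136, 170] 320 278
32 [133, 136, 139, 130, 161] 319 280
34 [132, 132, 132, 125, 149] 318 283
36 [130, 127, 127, 123, 142] 317 286
38 [127, 122, 124, 123, 132] 316 289
40 [125, 119, 125, 125, 126] 315 291
42 [122, 117, 128, 126, 124] 314 294
44 [118, 117, 134, 129, 128] 314 297
46 [115, 121, 141, 135, 136] 313 299
48 [114, 122, 146, 141, 147] 312 302
50 [116, 125, 152, 146, 152] 311 305
52 [117, 128, 155, 148, 159] 310 308
54 [118, 131, 155, 152, 164] 309 310
56 [118, 132, 156, 154, 166] 308 313
58 [116, 133, 156, 158, 169] 307 316
```

The white/grey break is a shadow. The held block's near end lies about 35 mm from the TCP, so it is centred within about 3 mm. I'll shift 2 mm, lower and release.

Call:
carry_out(
  moves=[
    [0,0,0,0.008,0.12,-0.017,1],
    [0,0,0,0.008,0.24,-0.017,1],
    [0,0,0,0.008,0.34,-0.017,1],
    [0,0,0,0.008,0.4,-0.017,1],
    [0,0,0,0.008,0.425,-0.017,1],
    [0,0,0,0.008,0.425,-0.017,1],
    [0,0,0,0.008,0.425,-0.017,1],
  ],
)

```text
time: 11.95
position: [0.4478, -0.0174, 0.1899]
ee_rot: [-1.569, 0.002, -3.039]
contact_force: [-1.0, -0.1, 0.3]
gripper_width: 0.296
```

```bash
python3 - <<'E'
from h import *
from rig import bot
s=bot.sense();print(s["position"],s["ee_rot"],s["gripper_width"],s["contact_force"],s["wrist_torque"])
S=bot.grab_frame("side");i=S["image"]
cv2.imwrite("pics/j8.png",cv2.resize(i[170:260,280:380],None,fx=7,fy=6,interpolation=cv2.INTER_CUBIC))
E
```

```text
[ 0.4478 -0.0174  0.1899] [-1.5693  0.0024 -3.0394] 0.29641666017533397 [-1.0318 -0.1235  0.3243] [0.029  0.0998 0.0135]
```

View pics/j8.png

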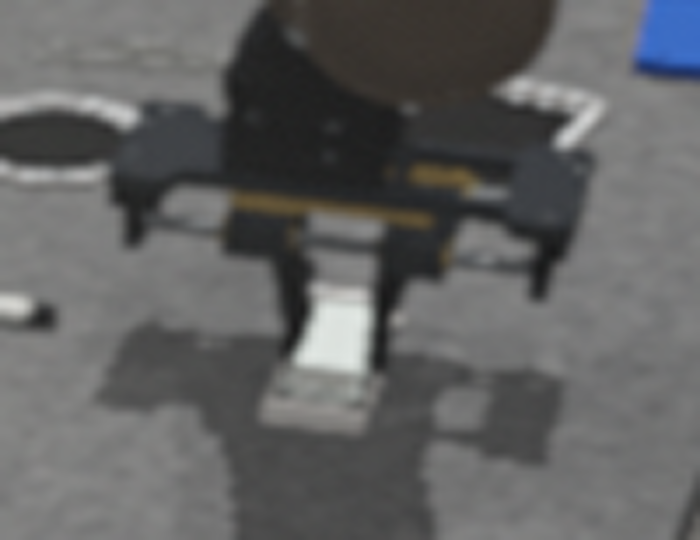

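The slides lie between the end stops (far end ~(345,290), near stop ~(320,405)). Releasing.

Call:
carry_out(
  moves=[
    [0,0,0,0,0.008,0,1],
    [0,0,0,0,0.008,0,0.6],
    [0,0,0,0,0.008,0,0.3],
    [0,0,0,0,0.008,0,0.3],
    [0,0,0,0,-0.1,0,0.3],
    [0,0,0,0,-0.4,0,0.2],
    [0,0,0,0,-0.8,0,0],
    [0,0,0,0,-0.9,0,0],
  ],
)

```text
time: 12.8
position: [0.4488, -0.017, 0.3027]
ee_rot: [-1.57, 0.012, -3.038]
contact_force: [0.6, -0.2, 0.1]
gripper_width: 0.851
```

Call:
carry_out(
  moves=[
    [0,0,0,-0.3,0,-0.4,0],
    [0,0,0,-0.7,0,-0.9,0],
    [0,0,0,-0.9,0,-1,0],
    [0,0,0,-0.9,0,-1,0],
  ],
)

```text
time: 13.2
position: [0.5465, 0.1168, 0.3042]
ee_rot: [-1.571, 0.016, -3.035]
contact_force: [-0.4, -0.2, -0.3]
gripper_width: 0.998
```

```bash
python3 - <<'E'
from h import *
from rig import bot
s=bot.sense();print(s["position"],s["ee_rot"],s["gripper_width"]);print(go(s,(.6015,.1845,.27),np.radians(10)+np.pi))
T,S=bot.grab_frame("top"),bot.grab_frame("side")
for f in(T,S):
    u,v=proj(f,(.448,-.02,.013)).astype(int);c=cv2.resize(f["image"][v-20:v+20,u-20:u+20],None,fx=8,fy=8,interpolation=cv2.INTER_CUBIC)
    cv2.imwrite("pics/x%d.png"%(f is T),c)
a,b=cv2.imread("pics/x1.png"),cv2.imread("pics/x0.png");cv2.imwrite("pics/j9.png",np.hstack([a,b]))
E
```

```text
[0.5465 0.1168 0.3042] [-1.5709  0.0155 -3.035 ] 0.9979569617769873
(array([-0.0001, -0.0216, -0.0049]), array([-0.511,  0.293, -0.512]), np.float64(-2.9670597283903604))
```

View pics/j9.png

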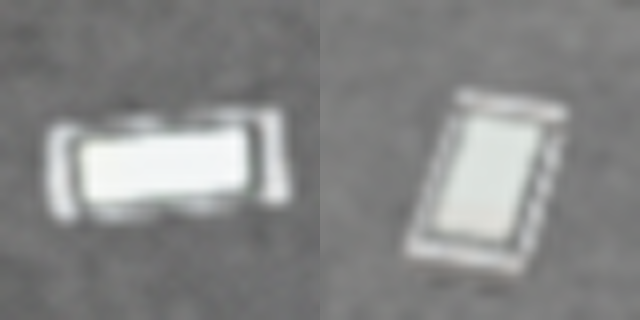

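Both views show the slides flat, square and centred between the stops. Now the dish.

Call:
carry_out(
  moves=[
    [0,-0.01,-0.002,-0.25,0,-0.25,0],
    [0,-0.0216,-0.0049,-0.511,0.1,-0.512,0],
    [0,-0.0216,-0.0049,-0.511,0.293,-0.512,0],
    [0,-0.0216,-0.0049,-0.511,0.293,-0.512,0],
    [0,-0.0216,-0.0049,-0.511,0.293,-0.512,0],
    [0,-0.0216,-0.0049,-0.511,0.293,-0.512,0],
  ],
)

```text
time: 13.9
position: [0.5994, 0.1815, 0.2702]
ee_rot: [-1.57, -0.003, -2.969]
contact_force: [-1.4, -0.3, 0.2]
gripper_width: 1.003
```

```bash
python3 - <<'E'
from h import *
from rig import bot
s=bot.sense();print(s["position"],s["ee_rot"],s["gripper_width"]);print(go(s,(.6015,.1845,.2215),np.radians(10)+np.pi))
E
```

```text
[0.5994 0.1815 0.2702] [-1.57   -0.0025 -2.9695] 1.0034445030853576
(array([-0.0003, -0.0008,  0.0008]), array([-0.022,  0.405, -0.022]), np.float64(-2.9670597283903604))
```

Call:
carry_out(
  grip_force=15,
  moves=[
    [0,0,0.0008,-0.022,0.1,-0.022,0],
    [0,0,0.0008,-0.022,0.22,-0.022,0],
    [0,0,0.0008,-0.022,0.32,-0.022,0],
    [0,0,0.0008,-0.022,0.38,-0.022,0],
    [0,0,0.0008,-0.022,0.405,-0.022,0],
    [0,0,0.0008,-0.022,0.405,-0.022,0],
  ],
)

```text
time: 14.5
position: [0.6014, 0.1844, 0.2207]
ee_rot: [-1.569, -0.001, -2.969]
contact_force: [0.8, 0.7, -0.0]
gripper_width: 1.003
```

Call:
carry_out(
  moves=[
    [0,0,0,0,0,0,0.3],
    [0,0,0,0,0,0,0.6],
    [0,0,0,0,0,0,1],
    [0,0,0,0,0,0,1],
    [0,0,0,0,0,0,1],
    [0,0,0,0,0,0,1],
  ],
)

```text
time: 15.1
position: [0.6015, 0.1845, 0.2211]
ee_rot: [-1.57, -0.001, -2.969]
contact_force: [-0.5, -0.1, 1.7]
gripper_width: 0.727
```

Call:
carry_out(
  moves=[
    [0,0,0,0,-0.1,0,1],
    [0,0,0,0,-0.3,0,1],
    [0,0,0,0,-0.6,0,1],
    [0,0,0,0,-0.6,0,1],
  ],
)

```text
time: 15.5
position: [0.6031, 0.1853, 0.2995]
ee_rot: [-1.572, 0.011, -2.968]
contact_force: [0.4, 0.3, 0.7]
gripper_width: 0.728
```

```bash
python3 - <<'E'
from h import *
from rig import bot
s=bot.sense();print(s["position"],s["ee_rot"],s["gripper_width"]);print(go(s,(.633,-.1785,.29),np.radians(-5)+np.pi))
E
```

```text
[0.6031 0.1853 0.2995] [-1.572   0.0107 -2.9679] 0.7280557453919503
(array([ 0.0008,  0.0831, -0.0033]), array([0.279, 0.073, 3.029]), np.float64(-3.22885911618951))
```

Call:
carry_out(
  moves=[
    [0,0.02,0,0.03,0,0.3,1],
    [0,0.05,-0.003,0.06,0,0.7,1],
    [0,0.0831,-0.0033,0.09,0,1,1],
    [0,0.0831,-0.0033,0.09,0,1,1],
  ],
)

```text
time: 15.9
position: [0.6129, 0.0614, 0.2995]
ee_rot: [-1.573, -0.001, 3.048]
contact_force: [0.4, 1.3, -1.3]
gripper_width: 0.722
```

Call:
carry_out(
  moves=[
    [0,0,0,-0.06,0,0.4,1],
    [0,0,0,-0.13,0,0.8,1],
    [0,0,0,-0.17,0,1,1],
    [0,0,0,-0.17,0,1,1],
  ],
)

```text
time: 16.3
position: [0.6218, -0.0628, 0.2992]
ee_rot: [-1.573, -0.001, 3.044]
contact_force: [0.3, 0.8, -0.8]
gripper_width: 0.731
```

```bash
python3 - <<'E'
from h import *
from rig import bot
s=bot.sense();print(s["position"],s["ee_rot"],s["gripper_width"]);print(go(s,(.633,-.1785,.23),np.radians(-5)+np.pi))
E
```

```text
[ 0.6218 -0.0628  0.2992] [-1.5726 -0.0014  3.0442] 0.7307674205657136
(array([ 0.0006, -0.0032,  0.0005]), array([-0.187,  0.575,  0.952]), np.float64(3.0543261909900767))
```

Call:
carry_out(
  moves=[
    [0,0,0,-0.07,0,0.35,1],
    [0,0,0,-0.14,0.1,0.75,1],
    [0,0,0,-0.187,0.35,0.952,1],
    [0,0,0,-0.187,0.575,0.952,1],
    [0,0,0,-0.187,0.575,0.952,1],
    [0,0,0,-0.187,0.575,0.952,1],
  ],
)

```text
time: 16.9
position: [0.6334, -0.1775, 0.2302]
ee_rot: [-1.572, -0.002, 3.046]
contact_force: [0.6, -0.1, 0.2]
gripper_width: 0.728
```

```bash
python3 - <<'E'
from h import *
from rig import bot
s=bot.sense();print(s["position"],s["ee_rot"],s["gripper_width"]);print(go(s,(.6333,-.1785,.1912),s["ee_rot"][2]))
E
```

```text
[ 0.6334 -0.1775  0.2302] [-1.5721 -0.0019  3.0461] 0.7279327568021282
(array([ 0.0004, -0.    ,  0.0006]), array([-0.   ,  0.325,  0.009]), np.float64(3.0460946466173233))
```

Call:
carry_out(
  moves=[
    [0,0,0,0,0.1,0.009,1],
    [0,0,0,0,0.2,0.009,1],
    [0,0,0,0,0.28,0.009,1],
    [0,0,0,0,0.32,0.009,1],
    [0,0,0,0,0.327,0.009,1],
    [0,0,0,0,0.327,0.009,1],
  ],
)

```text
time: 17.5
position: [0.6333, -0.1784, 0.1909]
ee_rot: [-1.572, -0.002, 3.046]
contact_force: [-0.1, -0.3, -0.3]
gripper_width: 0.726
```

Call:
carry_out(
  moves=[
    [0,0,0,0,0,0,0.25],
    [0,0,0,0,0,0,0.1],
    [0,0,0,0,0,0,0],
    [0,0,0,0,0,0,0],
    [0,0,0,0,-0.1,0,0],
    [0,0,0,0,-0.4,0,0],
    [0,0,0,0,-0.8,0,0],
    [0,0,0,0,-0.9,0,0],
  ],
)

```text
time: 18.3
position: [0.635, -0.1789, 0.3064]
ee_rot: [-1.571, 0.01, 3.048]
contact_force: [0.2, -0.6, 1.3]
gripper_width: 1.001
```

Call:
carry_out(
  moves=[
    [0,-0.02,0,0.06,0,-0.4,0],
    [0,-0.04,0,0.13,0,-0.8,0],
    [0,-0.083,0,0.17,0,-1,0],
    [0,-0.083,0,0.17,0,-1,0],
  ],
)

```text
time: 18.7
position: [0.6257, -0.0545, 0.3075]
ee_rot: [-1.568, 0.012, -2.969]
contact_force: [-0.1, -0.0, 0.2]
gripper_width: 1.001
```

```bash
python3 - <<'E'
from h import *
from rig import bot
s=bot.sense();print(s["position"],s["ee_rot"],s["gripper_width"]);print(go(s,(.601,.178,.3),np.radians(9.5)+np.pi))
T,S=bot.grab_frame("top"),bot.grab_frame("side");o=[]
for f,z,x,y in((T,.019,.633,-.1785),(S,.019,.633,-.1785),(T,.034,.601,.178),(S,.034,.601,.178)):
    u,v=proj(f,(x,y,z)).astype(int);r=25;print(u-r,v-r);o.append(cv2.resize(f["image"][v-r:v+r,u-r:u+r],None,fx=6,fy=6,interpolation=cv2.INTER_CUBIC))
cv2.imwrite("pics/j10.png",np.vstack([np.hstack(o[:2]),np.hstack(o[2:])]))
print(proj(T,(.633,-.1785,.019)),proj(S,(.633,-.1785,.019)))
E
```

```text
[ 0.6257 -0.0545  0.3075] [-1.5681  0.0118 -2.9688] 1.0013755060430816
(array([-0.0009,  0.0022, -0.0038]), array([-0.129,  0.059, -1.944]), np.float64(-2.975786374650332))
296 177
262 163
200 184
228 222
[321.7664 202.8631] [287.0372 188.775 ]
```

View pics/j10.png

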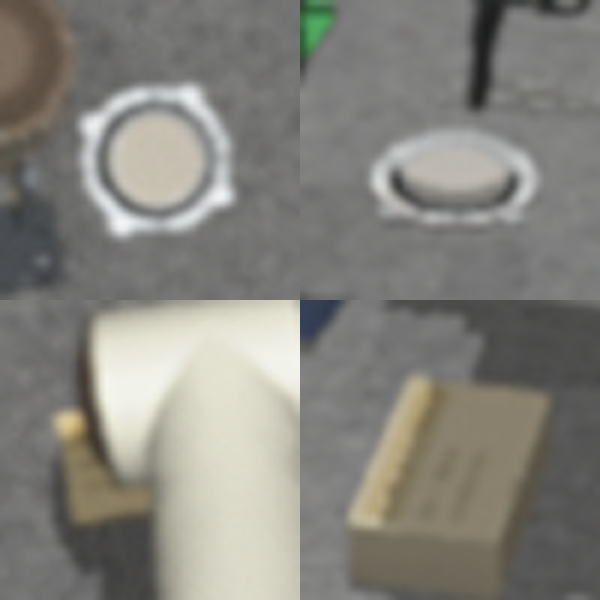

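The dish is centred and flat in both views. The carton's side-panel top corners are (50,224),(202,243),(250,95),(120,75).

```bash
python3 - <<'E'
from h import *
from rig import bot
import pickle
_,S=pickle.load(open("f0.pkl","rb"))
P=np.array([onz(S,((a+.5)/6-.5+228,(b+.5)/6-.5+222),.034) for a,b in((50,224),(202,243),(250,95),(120,75))])
print(P[:,:2],P.mean(0),[np.degrees(np.arctan2(*(x-y)[1::-1])) for x,y in((P[0],P[3]),(P[1],P[2]),(P[0],P[1]),(P[3],P[2]))])
E
```

```text
[[0.6229 0.2405]
 [0.5561 0.2286]
 [0.5774 0.1198]
 [0.6402 0.127 ]] [0.5991 0.179  0.034 ] [np.float64(98.66844078399815), np.float64(101.06532267385474), np.float64(10.033437349769855), np.float64(6.566282897155147)]
```

Call:
carry_out(
  moves=[
    [0,0,-0.0038,-0.03,0,-0.4,0],
    [0,0.0022,-0.0038,-0.06,0,-0.8,0],
    [0,0.0022,-0.0038,-0.065,0,-1,0],
    [0,0.0022,-0.0038,-0.065,0,-1,0],
  ],
)

```text
time: 19.2
position: [0.6138, 0.0642, 0.307]
ee_rot: [-1.568, -0.0, -2.98]
contact_force: [-0.1, -1.1, -0.1]
gripper_width: 0.999
```

```bash
python3 - <<'E'
from h import *
from rig import bot
s=bot.sense();print(s["position"],s["ee_rot"],s["gripper_width"]);print(go(s,(.601,.179,.25),np.radians(9.5)+np.pi))
E
```

```text
[0.6138 0.0642 0.307 ] [-1.5679 -0.0001 -2.9801] 0.9985680185371892
(array([-0.0009, -0.0014,  0.    ]), array([-0.048,  0.473, -0.963]), np.float64(-2.9757863746503324))
```

Call:
carry_out(
  moves=[
    [0,0,0,-0.02,0.1,-0.35,0],
    [0,0,0,-0.04,0.25,-0.7,0],
    [0,-0.0014,0,-0.045,0.473,-0.963,0],
    [0,-0.0014,0,-0.045,0.473,-0.963,0],
    [0,-0.0014,0,-0.045,0.473,-0.963,0],
    [0,-0.0014,0,-0.045,0.473,-0.963,0],
  ],
)

```text
time: 19.8
position: [0.6014, 0.1773, 0.2507]
ee_rot: [-1.568, 0.001, -2.978]
contact_force: [0.2, 0.8, 0.1]
gripper_width: 1.003
```

```bash
python3 - <<'E'
from h import *
from rig import bot
s=bot.sense();print(s["position"],s["ee_rot"],s["gripper_width"]);print(go(s,(.6005,.179,.195),np.radians(9.5)+np.pi))
E
```

```text
[0.6014 0.1773 0.2507] [-1.5679  0.0012 -2.9779] 1.0028684322527162
(array([-0.0009, -0.0007, -0.0004]), array([ 0.006,  0.465, -0.017]), np.float64(-2.9757863746503315))
```

Call:
carry_out(
  grip_force=30,
  moves=[
    [0,0,0,0.006,0.1,-0.017,0],
    [0,0,0,0.006,0.22,-0.017,0],
    [0,0,0,0.006,0.34,-0.017,0],
    [0,0,0,0.006,0.44,-0.017,0],
    [0,0,0,0.006,0.465,-0.017,0],
    [0,0,0,0.006,0.465,-0.017,0],
  ],
)

```text
time: 20.4
position: [0.6003, 0.179, 0.1938]
ee_rot: [-1.567, -0.001, -2.978]
contact_force: [0.0, -0.9, 0.1]
gripper_width: 1.0
```

Call:
carry_out(
  moves=[
    [0,0,0,0,0,0,0.2],
    [0,0,0,0,0,0,0.4],
    [0,0,0,0,0,0,1],
    [0,0,0,0,0,0,1],
    [0,0,0,0,0,0,1],
    [0,0,0,0,0,0,1],
  ],
)

```text
time: 21.0
position: [0.6005, 0.1792, 0.1944]
ee_rot: [-1.567, 0.001, -2.977]
contact_force: [-0.3, 0.2, 2.6]
gripper_width: 0.782
```

Call:
carry_out(
  moves=[
    [0,0,0,0,-0.1,0,1],
    [0,0,0,0,-0.3,0,1],
    [0,0,0,0,-0.6,0,1],
    [0,0,0,0,-0.75,0,1],
    [0,0,0,0,-0.75,0,1],
  ],
)

```text
time: 21.5
position: [0.6011, 0.1797, 0.2884]
ee_rot: [-1.569, 0.007, -2.977]
contact_force: [-0.6, 0.3, -0.8]
gripper_width: 0.78
```

```bash
python3 - <<'E'
from h import *
from rig import bot
s=bot.sense();print(s["position"],s["ee_rot"],s["gripper_width"],s["contact_force"]);print(go(s,(.448,-.249,.29),np.radians(-8)+np.pi))
E
```

```text
[0.6011 0.1797 0.2884] [-1.5695  0.0075 -2.9771] 0.7804915327178236 [-0.5568  0.287  -0.7502]
(array([-0.    ,  0.0968, -0.0024]), array([ 1.843, -0.023,  3.316]), np.float64(-3.2812189937493397))
```

Call:
carry_out(
  moves=[
    [0,0.03,0,0.12,0,0.2,1],
    [0,0.06,0,0.3,0,0.55,1],
    [0,0.0968,-0.0024,0.46,0,0.83,1],
    [0,0.0968,-0.0024,0.46,0,0.83,1],
  ],
)

```text
time: 21.9
position: [0.5602, 0.0686, 0.2866]
ee_rot: [-1.568, -0.006, 2.995]
contact_force: [0.7, -0.9, -0.5]
gripper_width: 0.776
```

Call:
carry_out(
  moves=[
    [0,0,0,0.08,0,0.4,1],
    [0,0,0,0.15,0,0.75,1],
    [0,0,0,0.19,0,0.93,1],
    [0,0,0,0.19,0,0.93,1],
  ],
)

```text
time: 22.3
position: [0.5198, -0.0406, 0.2861]
ee_rot: [-1.567, -0.009, 2.992]
contact_force: [-0.6, 0.9, -0.8]
gripper_width: 0.777
```

Call:
carry_out(
  moves=[
    [0,0,0,0.08,0,0.4,1],
    [0,0,0,0.15,0,0.75,1],
    [0,0,0,0.19,0,0.93,1],
    [0,0,0,0.19,0,0.93,1],
  ],
)

```text
time: 22.7
position: [0.4798, -0.1488, 0.286]
ee_rot: [-1.567, -0.011, 2.989]
contact_force: [1.0, -0.0, -1.1]
gripper_width: 0.778
```

```bash
python3 - <<'E'
from h import *
from rig import bot
s=bot.sense();print(s["position"],s["ee_rot"],s["gripper_width"]);print(go(s,(.448,-.249,.24),np.radians(-8)+np.pi))
E
```

```text
[ 0.4798 -0.1488  0.286 ] [-1.5674 -0.011   2.9892] 0.7779824668434481
(array([-0.0011, -0.0041,  0.0035]), array([0.131, 0.388, 0.865]), np.float64(3.0019663134302466))
```

Call:
carry_out(
  moves=[
    [0,0,0.001,0.05,0.03,0.35,1],
    [0,-0.002,0.0035,0.1,0.15,0.7,1],
    [-0.001,-0.0041,0.0035,0.131,0.3,0.865,1],
    [-0.001,-0.0041,0.0035,0.131,0.388,0.865,1],
    [-0.001,-0.0041,0.0035,0.131,0.388,0.865,1],
    [-0.001,-0.0041,0.0035,0.131,0.388,0.865,1],
  ],
)

```text
time: 23.3
position: [0.4491, -0.248, 0.24]
ee_rot: [-1.57, 0.0, 3.004]
contact_force: [0.4, 0.0, -1.4]
gripper_width: 0.783
```

```bash
python3 - <<'E'
from h import *
from rig import bot
s=bot.sense();print(s["position"],s["ee_rot"],s["gripper_width"]);print(go(s,(.4475,-.249,.1985),np.radians(-8)+np.pi))
S=bot.grab_frame("side");cv2.imwrite("pics/j11.png",S["image"][100:280,270:430])
# near (+y) end of the held carton, numerically
im=S["image"];d=np.array([np.cos(np.radians(82)),np.sin(np.radians(82))]);n=np.array([-d[1],d[0]]);c=s["position"];zt=.034+c[2]-.1944
for k in range(44,80,2):print(k,[cv2.getRectSubPix(im,(1,1),tuple(map(float,proj(S,np.r_[c[:2]+d*k/1000+n*w,zt]))))[0,0].tolist() for w in(-.02,.0,.02)])
E
```

```text
[ 0.4491 -0.248   0.24  ] [-1.5704  0.0002  3.0043] 0.7833999535352428
(array([-0.0001,  0.0007, -0.0001]), array([0.012, 0.346, 0.01 ]), np.float64(3.0019663134302466))
44 [[80, 104, 113], [104, 124, 132], [108, 128, 136]]
46 [[82, 105, 115], [105, 126, 133], [108, 129, 136]]
48 [[85, 107, 116], [105, 126, 133], [108, 129, 136]]
50 [[87, 109, 117], [105, 125, 132], [108, 129, 137]]
52 [[89, 110, 118], [105, 125, 132], [107, 128, 135]]
54 [[91, 111, 118], [105, 124, 131], [106, 125, 133]]
56 [[93, 112, 119], [101, 120, 127], [104, 123, 130]]
58 [[93, 112, 118], [98, 116, 123], [102, 121, 128]]
60 [[92, 110, 116], [94, 113, 119], [99, 117, 124]]
62 [[92, 109, 115], [92, 110, 116], [97, 114, 121]]
64 [[91, 108, 113], [91, 108, 114], [94, 111, 118]]
66 [[91, 107, 112], [91, 107, 113], [93, 109, 115]]
68 [[91, 106, 112], [90, 106, 112], [91, 108, 114]]
70 [[90, 106, 111], [90, 106, 112], [91, 108, 114]]
72 [[90, 106, 111], [89, 106, 111], [90, 107, 113]]
74 [[92, 106, 111], [89, 105, 110], [90, 106, 112]]
76 [[94, 107, 111], [88, 104, 110], [90, 106, 112]]
78 [[96, 107, 111], [88, 103, 109], [89, 105, 111]]
```

The held carton's near end lies about 57 mm from the TCP (nominal 56), so it is centred. Lowering.

Call:
carry_out(
  moves=[
    [0,0,0,0.012,0.1,0.01,1],
    [0,0,0,0.012,0.2,0.01,1],
    [0,0,0,0.012,0.29,0.01,1],
    [0,0,0,0.012,0.335,0.01,1],
    [0,0,0,0.012,0.346,0.01,1],
    [0,0,0,0.012,0.346,0.01,1],
  ],
)

```text
time: 23.95
position: [0.4478, -0.2489, 0.1989]
ee_rot: [-1.57, 0.001, 3.005]
contact_force: [-0.4, -0.4, -0.3]
gripper_width: 0.778
```

Call:
carry_out(
  moves=[
    [0,0,0,0,0,0,0.2],
    [0,0,0,0,0,0,0.1],
    [0,0,0,0,0,0,0],
    [0,0,0,0,0,0,0],
    [0,0,0,0,-0.1,0,0],
    [0,0,0,0,-0.4,0,0],
    [0,0,0,0,-0.8,0,0],
    [0,0,0,0,-0.9,0,0],
  ],
)

```text
time: 24.75
position: [0.449, -0.2493, 0.313]
ee_rot: [-1.568, 0.012, 3.006]
contact_force: [1.4, -0.5, 0.8]
gripper_width: 1.003
```

Call:
carry_out(
  moves=[
    [0,0,0,0,-0.1,-0.4,0],
    [0,0,0,0,-0.2,-0.8,0],
    [0,0,0,0,-0.2,-1,0],
    [0,0,0,0,-0.2,-1,0],
    [0,0,0,0,-0.2,-1,0],
    [0,0,0,0,-0.2,-1,0],
  ],
)

```text
time: 25.35
position: [0.4647, -0.1309, 0.3366]
ee_rot: [-1.568, 0.012, 3.005]
contact_force: [0.2, 0.5, 0.1]
gripper_width: 0.999
```

```bash
python3 - <<'E'
from h import *
from rig import bot
s=bot.sense();print(s["position"],s["gripper_width"],abs(s["qvel"]).max())
T,S=bot.grab_frame("top"),bot.grab_frame("side")
a=cv2.resize(T["image"][150:285,160:400],None,fx=3,fy=3,interpolation=cv2.INTER_CUBIC)[:, :720]
b=cv2.resize(S["image"][155:305,195:355][:,:],None,fx=2.4,fy=1.2) 
l=cv2.resize(S["image"][155:275,260:380],None,fx=1.6,fy=1.6,interpolation=cv2.INTER_CUBIC)
r=cv2.resize(S["image"][215:335,215:335],None,fx=1.6,fy=1.6,interpolation=cv2.INTER_CUBIC)
o=np.zeros((600,720,3),np.uint8);o[:405]=a[:405];o[405:597,:192]=l;o[405:597,200:392]=r;cv2.imwrite("pics/j12.png",o)
# carton top rectangle in the top view
u,v=proj(T,(.4475,-.249,.038)).astype(int);R=30;c=cv2.resize(T["image"][v-R:v+R,u-R:u+R],None,fx=8,fy=8,interpolation=cv2.INTER_CUBIC);h=cv2.cvtColor(c,cv2.COLOR_BGR2HSV)
m=((h[...,1]>45)&(h[...,0]>10)&(h[...,0]<35)).astype(np.uint8);cs,_=cv2.findContours(m,0,2);q=max(cs,key=cv2.contourArea)[:,0]
P=np.array([onz(T,((x+.5)/8-.5+u-R,(y+.5)/8-.5+v-R),.038)[:2]*1000 for x,y in q],np.float32);print(cv2.minAreaRect(P))
E
```

```text
[ 0.4647 -0.1309  0.3366] 0.9987278534093932 0.01232163816931211
((471.8266296386719, -220.53160095214844), (177.21896362304688, 114.29399871826172), 84.20497131347656)
```

View pics/j12.png

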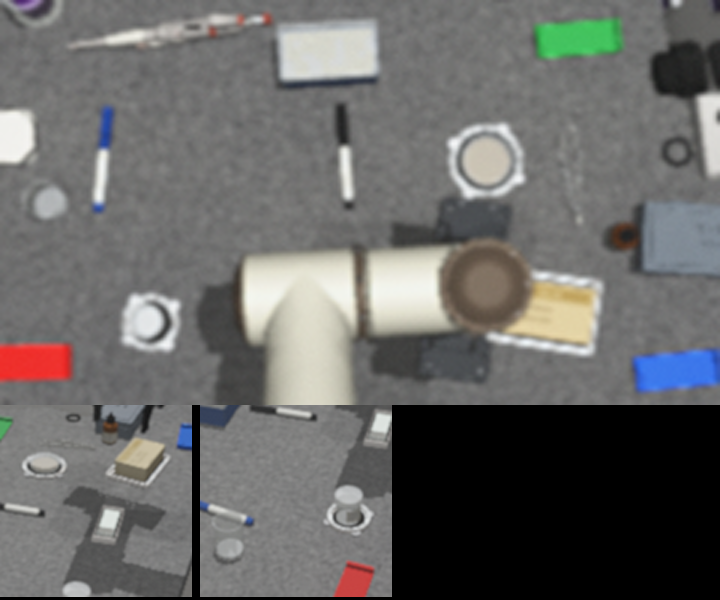

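Every thing sits in its holder, the beaker (48,200) and dropper bottle (622,236) are still standing, and the gripper is clear. Handing in.

```bash
python3 -c "
from rig import bot
print(bot.sign_off())"
```

```text
the job is handed in; nothing more can be done
None
```

I took the pile apart in order (jar, slides, dish, carton), set each thing into its own holder, and handed the job in at about 25 s of robot time.

**Placing:** Nothing slipped or was let go early. Each thing was lowered to within about 1 mm of its holder floor before release.

**Last pictures:** They show the jar upright and centred, the slides flat and lengthways between the white rest's end stops, the dish flat and centred, and the carton inside its tray. The beaker and dropper bottle are still standing, and the gripper was open and clear.

**Checks that failed or disagreed:**
- **Carton in the tray:** My last automatic measurement failed because the arm covered part of the carton in the top view, so its 177 × 114 mm rectangle is meaningless. I judged the placing from the side view, the pose at release (within 1 mm of the tray centre), and the near-end check before lowering (57 mm measured, 56 mm expected).
- **Slides while held:** One reading put them 17 mm off centre, but it was the edge of the gripper's shadow. A second check gave about 3 mm, which I corrected for, and the later pictures confirmed it.
- **Pile position:** The two cameras disagreed by about 2 to 4 mm.

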